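# Drop the used tip from a stand-held pipette with its two-stop button

### The job

Get rid of the used tip on the pipette in the swing-arm stand: move the vial off the stand's pad onto free bench, standing upright, stand the small empty beaker from the front of the bench upright on the middle of the pad in its place, and swing the arm round to its stop so that the tip hangs over the beaker. Then press the pipette's thumb button down to its first stop only and keep it there for a second to empty the tip, with the tip still clamped, and only then press on, all the way down, so that the clamp opens and the tip drops into the beaker. Let the button come back up, and leave the beaker on the pad and the flask, the wash bottle and the capped tube where they stand.

Things in the scene. Friction and masses are not known exactly. Their poses are not given: they have to be found in the camera images.
- pad_center (a point): Centre of the top face of the round black rubber pad (58 mm across, 2 mm thick) on the stand's grey base plate, 10 mm above the bench. The fixed plate is 176 x 104 x 8 mm; the point's axes are the stand's: the plate reaches 28 mm beyond the point along -x and 148 mm along +x, and 52 mm to either side along y. The round post stands 120 mm from the point along +x.
- post_axis (a point): Point on the axis of the stand's upright steel post (14 mm across, top 259 mm above the bench), 238 mm above the bench: the upright hinge axis of the swing arm. The arm's round hub on it is 32 mm across, its top at 254 mm.
- bar_mid (a point): Middle of the swing arm's level aluminium bar, 55 mm from the post axis, 238 mm above the bench. The bar is 14 mm wide and 16 mm high (230 to 246 mm above the bench) with nothing above it. Pushed sideways here (about 3 N) the arm swings; it stays where it is left.
- swing_arm (a joint): Angle of the swing arm (rad): 0 as found, swung aside to the right; it grows as the arm swings clockwise seen from above, to its stop at 1.05, where the pipette is exactly over the pad centre.
- button_top (a point): Centre of the top of the pipette's grey thumb button (21 mm across), 305 mm above the bench when up; it is pressed straight down. It moves with the swing arm.
- thumb_button (a joint): Travel of the thumb button (m): 0 up, 0.010 at its first stop. Soft spring: 2 N at the start, 4 N just before the first stop.
- second_stop (a joint): Travel beyond the first stop (m): 0 until the button is pressed with more than about 11 N at its first stop, then 0.005 fully down (13.5 N). It opens the tip clamp: the tip falls from about 0.0025 on. Springs back when let go.
- tip_clamp (a point): Point on the pipette axis, 123.5 mm above the bench, where two jaws carry the tip's collar in a sleeve 20 mm across (lower end at 108 mm). The pipette hangs upright 120 mm from the post axis, in line with the bar: handle 33 mm across, top at 276 mm, in a clamp ring 41 mm across; a finger rest juts out to 37 mm from the axis, square to the bar, on the side away from the pad when aside.
- used_tip: The used tip: a loose off-white tapered tube 54 mm long, 7 mm across (3 mm at its lower end), with a collar 13 mm across and 8 mm high at its top, hanging by its collar in the clamp under the pipette, its lower 30 mm in sight; origin at its lower end (77.5 mm above the bench while clamped, so 11 mm above the rim of the beaker on the pad), z up along it.
- tip_mid (a point): Point on the axis of the used tip, 27 mm from its lower end, halfway along it.
- vial: Amber glass vial with a white screw cap, 27 mm across, 61 mm high, standing on the stand's pad at the start; origin at the centre of its underside, z up.
- beaker: Small empty clear beaker, 44 mm across, 56 mm high, inside about 35 mm across, standing on the bench in the row of glassware nearest the robot (not the glass at the back behind the pump); origin at the centre of its underside, z up.
- vol_flask: Clear volumetric flask with a stopper, 62 mm across, 162 mm high, a bystander; origin at the centre of its underside.
- wash_bottle: White squeeze wash bottle, body 62 mm across with its axis 13 mm from the origin along the bottle's +y, 124 mm high (spout 165 mm), a bystander; origin on its underside.
- tube_spare: Sample tube with a blue cap standing on its skirt, 33 mm across, 114 mm high, a bystander; origin at the centre of its underside.
- autosampler: Fixed autosampler to the right of the work: an upright drum 258 mm across, its axis 26 mm towards the robot from the origin, lid 226 mm and tubes on it up to 345 mm above the bench. A slim column stands 112 mm beyond the origin and 23 mm to its left, 500 mm high, with a probe head at 345 to 385 mm that reaches 82 mm to the left of the origin. Keep the robot arm clear of it.
- air_pump: Fixed blue air pump at the back left, a box 160 mm along x by 100 mm, 200 mm high with its handle, centred near its origin; a small nozzle juts 92 mm from the origin towards the robot.
Things that resemble listed ones, but are neither listed nor needed, are in the scene too. Leave any green or orange look-alike of the beaker alone.

How it is judged (in metres and radians):
On the way, in this order (a step that is already met when the one before it is completed fails the run):
1. with the beaker on the pad and the arm at its stop, the button is held at its first stop for half a second with the tip still clamped (value of joint thumb_button above 0.0085 m and value of joint second_stop below 0.0015 m and distance between used_tip and tip_clamp below 0.05 m and horizontal distance between used_tip and tip_clamp below 0.006 m and value of joint swing_arm above 1 rad and horizontal distance between beaker and pad_center below 0.014 m and z of beaker in the frame of pad_center below 0.004 m and angle between beaker's own z axis and vertical below 0.1 rad), for 0.5 s.
2. the button is pressed fully down (value of joint thumb_button above 0.0085 m and value of joint second_stop above 0.0042 m), for 0.05 s.
At the end, for the whole second after the job is handed in: the tip lies in the beaker, its lower end under 22 mm from the beaker's axis; the beaker stands on the pad within 14 mm of its centre; the arm is at its stop (over 1.0 rad); the button is up (within 2 mm); the vial stands upright on the bench (within 0.1 rad) (horizontal distance between tip_mid and beaker below 0.022 m and z of tip_mid in the frame of beaker between 0 and 0.045 m and linear speed of used_tip below 0.03 m/s and horizontal distance between beaker and pad_center below 0.014 m and z of beaker in the frame of pad_center below 0.004 m and angle between each of beaker, vial's own z axis and vertical below 0.1 rad and height (world z) of vial between -0.005 and 0.005 m and value of joint thumb_button below 0.002 m and value of joint second_stop below 0.001 m and value of joint swing_arm above 1 rad); the robot touches nothing.
It fails at once if the flask, the wash bottle or the capped tube is moved more than 30 mm or tipped (distance of any of vol_flask, wash_bottle, tube_spare from where it was at the start of the episode above 0.03 m or angle between any of vol_flask, wash_bottle, tube_spare's own z axis and vertical above 0.3 rad).
It fails at once if the vial or the beaker is knocked over (angle between any of vial, beaker's own z axis and vertical above 0.7 rad).
It also fails if it takes over 72 s, if anything falls off the work surface, if the arm or the gripper's body presses on something with over 40 N, if the wrist force passes 120 N, or if a joint passes its speed limit or range.

### The arm

A 6-joint arm with a two-finger parallel gripper is mounted at the origin on a cart in front of the work surface, level with it; the furniture and walls round the work are solid. World frame = base frame: x ahead of the robot, y to its left, z up, the work surface at z = 0. Lengths are in mm, angles in rad, forces in N, time in s.
With the tool pointing down it reaches from about 350 to 775 mm from the base axis. Payload 7.3 kg.
Tool frame: the origin (TCP) lies between the finger pads; the fingertips stand 14 mm ahead of it and the grasp point (between the pads) lies 5 mm behind it; z points along the fingers, y is the line along which they close (so a half turn about z gives the same grasp; the last joint's range is limited). The gripper opens to 92 mm and grips with 3 to 60 N. Pads are 19 mm wide; open, the fingers measure 130 mm over their backs; the gripper's body (75 mm by 190 mm) begins 47 mm behind the grasp point.
Start: joints at [-1.409, 0.342, 1.524, -0, 1.275, -0.146], TCP at [159.078, -500.338, 240.741] pointing down, gripper open.
Joint ranges: [-2.53, 2.53], [-0.77, 2.02], [0.04, 2.7], [-1, 4.14], [0.28, 2.66], [-3.11, 3.11]. Speed limits (rad/s): [2.57, 2.57, 3.14, 3.14, 3.14, 3.14].

### API

Orientations are given as [roll, pitch, yaw] about the fixed x, y, z axes, in that order (R = Rz(yaw) Ry(pitch) Rx(roll)).
In Python, from plant import get_obs, cams, close_job gives the robot as it stands. The module is installed in compiled form; this text tells all that it offers.
- The arm moves only by the shell command python3 -m creep 'ROWS'. ROWS is JSON, a list of rows, each an object of numbers: "hand": the opening, from 0 (shut) to 1 (fully open); "tx", "ty", "tz": the shift along the tool's x, y, z in m; "spin": the turn about the tool's z in degrees. In form: [{"hand": .., "tx": .., "ty": .., "tz": .., "spin": ..}, ...]. A call has 1 to 5 rows; each row shifts and turns the commanded pose from where the row before left it, along the tool's axes as they then stand; what a row does not reach is not made up. A row lasts 1/8 s, in which the tool goes at most 62.5 mm and 10.7 degrees, less where a joint would pass 70% of its speed; a pose out of reach is approached as far as the arm can. A call is refused whole if a number of a shift passes 0.0625 or a number of a turn 10.7, either way. A call with a gripper value outside its range is refused whole. The fingers move at their own pace and stop on an object; the grip force is fixed at half the most. Time passes only in rows, so rows that do not move let the fingers close. It gives the time, the measured TCP pose, the force, the opening and the grip force at its end, in the units of the state.
- get_obs(): the state, without advancing time (a new reading comes with each control period).
- cams.capture(name): name is "side" or "top" or "wrist"; returns a dict with "color" (480x640x3 uint8, red, green, blue), "K" (3x3 intrinsics, pixels), "R" (3x3) and "t" (3): a world point X has camera coordinates R X + t. Camera axes: x right, y down, z forward; pixel columns grow to the right and rows downward; lengths in mm; the calibration is good to about 2 mm. A picture is of the moment at which its call begins. There is no depth.
- close_job(): hands the job in; it is judged then, once.
The state is a dict: "time": time; "joint_positions": joint angles; "dq": joint speeds; "tau": joint torques, N m; "tool_pos": TCP position; "tcp_rot": TCP orientation; "contact_force": force on the tool from outside, world axes, zero at the start; "moment": the same for the moment, N m; "grip_width": finger opening in mm; "finger_force": force on a finger pad.
Only numpy, scipy, OpenCV 4.12 (cv2) and the standard library are available. Lean on these libraries where they do the work, as an engineer would, in place of code of your own. Each camera call takes 0.05 s, during which the arm holds its last target. There are 200 camera calls.

## Working session

There is one attempt and no reset: what is moved stays moved. The work goes in short steps, Python scripts to look and compute and a shell command to move; the robot and the scene stay as the last step left them, time stands still between calls to the robot, and variables do not carry over. Pictures are saved under pics/ and viewed, at most 12 in all, crops included, and the job is handed in when it is done.

```bash
mkdir -p pics; cat > h.py <<'E'
import numpy as np, cv2, json
from plant import get_obs, cams
def snap(n,f):
    c=cams.capture(n); cv2.imwrite('pics/'+f,cv2.cvtColor(c['color'],cv2.COLOR_RGB2BGR))
    np.savez('pics/'+f+'.npz',K=c['K'],R=c['R'],t=c['t']); return c
def ray(f,u,v):
    c=np.load('pics/'+f+'.npz'); R,t=c['R'],c['t'].ravel()
    return -R.T@t, R.T@np.linalg.inv(c['K'])@np.array([u,v,1.])
def onz(f,u,v,z):
    o,d=ray(f,u,v); return (o+d*(z-o[2])/d[2]).round(1)
def px(f,X):
    c=np.load('pics/'+f+'.npz'); p=c['K']@(c['R']@np.array(X,float)+c['t'].ravel()); return (p[:2]/p[2]).round(1)
E
python3 -c "
from h import *
for n in ['top','side']:
    c=snap(n,n+'0.png'); print(n,(-c['R'].T@c['t'].ravel()).round())
print(get_obs())"
```

```text
top [ 410.   95. 1117.]
side [ 974. -252. 1282.]
{'time': 0.1, 'joint_positions': array([-1.40900532e+00,  3.42659293e-01,  1.52487483e+00, -2.73124423e-05,
        1.27539595e+00, -1.45999639e-01]), 'dq': array([-6.65052463e-04, -2.86198396e-03, -2.21876834e-03,  3.79570704e-05,
       -1.89102318e-03, -7.09340754e-05]), 'tau': array([ 4.73466957e-05, -4.32007849e+01, -2.44691902e+01,  7.19163590e-02,
        5.26440656e-02, -4.01041495e-05]), 'tool_pos': array([ 159.01193086, -500.00124022,  240.12749007]), 'tcp_rot': array([-3.14026566e+00, -1.68728841e-04,  3.07798498e-01]), 'contact_force': array([-0.47673729, -0.49261309,  0.16231757]), 'moment': array([0.05021806, 0.03314248, 0.02787615]), 'finger_force': 0.0, 'grip_width': 91.77555871948361}
```

View pics/top0.png

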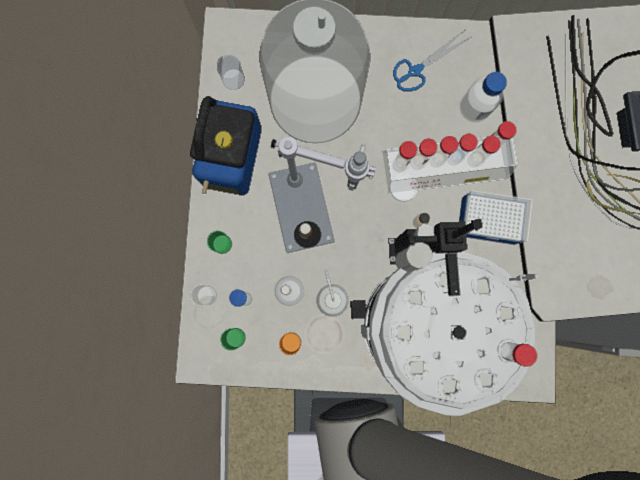

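View pics/side0.png

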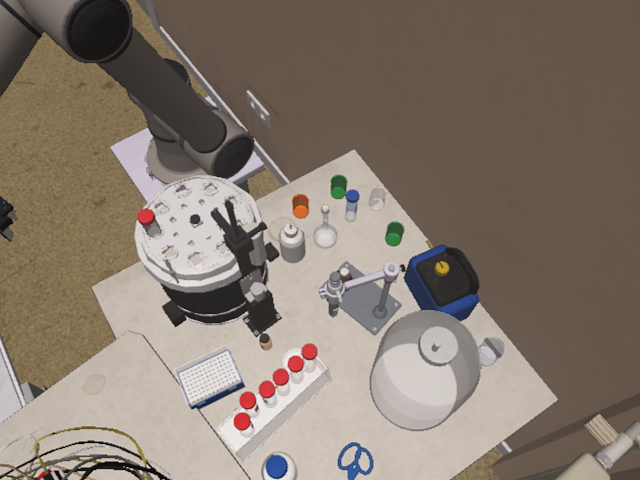

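The top view shows the pad and vial at (307,232), post hub (288,146), pipette (357,165), clear beaker (204,295), blue-capped tube (238,298), flask (288,290) and wash bottle (333,298). In the side view the beaker is at (377,199) and the hub at (391,271).

```bash
python3 -c "
from h import *
a=cv2.imread('pics/top0.png'); b=cv2.imread('pics/side0.png')
A=cv2.resize(a[130:330,190:390],(600,600),interpolation=cv2.INTER_CUBIC)
B=cv2.resize(b[170:340,310:410],(200*1,340),interpolation=cv2.INTER_CUBIC)
o=np.zeros((600,800,3),np.uint8);o[:,:600]=A;o[:340,600:]=B;cv2.imwrite('pics/crop0.png',o)
f='top0.png'
print('hub',onz(f,288,146,254),'button',onz(f,359,156,305),'vialcap',onz(f,305,229,71),'beaker',onz(f,204,295,50),'flask',onz(f,286,290,150),'wash',onz(f,333,298,60),'tube',onz(f,238,298,114),'pump',onz(f,225,145,200))
for u,v in [(270,197),(318,166),(333,240),(288,252)]: print('plate',onz(f,u,v,8))
for p in [(185,383),(205,10)]: print('table',onz(f,*p,0))
"
```

```text
hub [671.  143.5 254. ] button [639.  30. 305.] vialcap [557.8 120.   71. ] beaker [429.4 321.5  50. ] flask [435.8 152.6 150. ] wash [422.1  65.5  60. ] tube [422.3 244.3 114. ] pump [689.7 257.6 200. ]
plate [635.2 195.2   8. ]
plate [701.5  93.7   8. ]
plate [543.2  63.1   8. ]
plate [518.5 157.1   8. ]
table [251.4 367.6   0. ]
table [1057.8  341.8    0. ]
```

View pics/crop0.png

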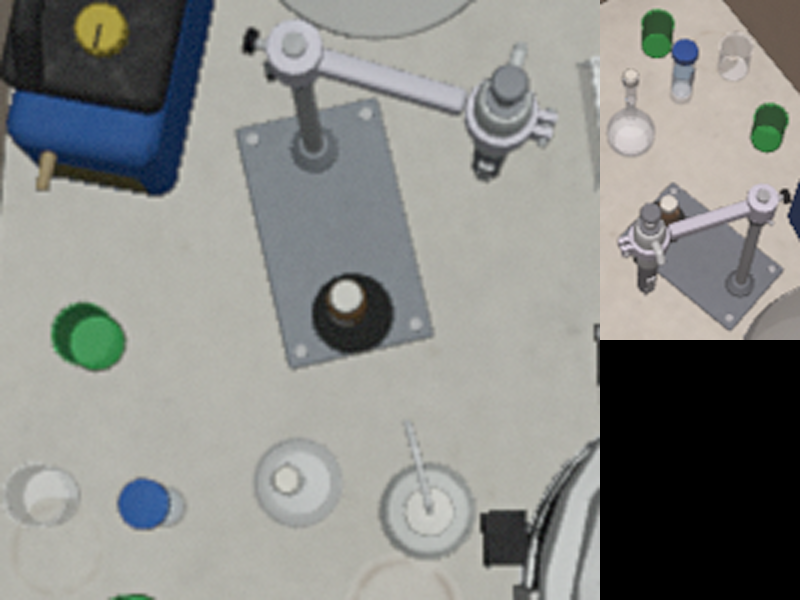

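The crop (3x, offset 190,130) shows the pad centre (353,313), vial cap (347,296), hub (295,45), button (509,84), beaker rim (40,492) and the plate corners, all sharp.

```bash
python3 -c "
from h import *
f='top0.png'
g=lambda u,v,z:onz(f,190+(u-1)/3,130+(v-1)/3,z)
C=[g(238,130,8),g(378,100,8),g(433,335,8),g(292,368,8)]
print(*C)
C=np.array(C); ex=(C[0]+C[1]-C[2]-C[3])[:2]; ex/=np.linalg.norm(ex); m=C.mean(0)[:2]
print('ex',ex,np.degrees(np.arctan2(ex[1],ex[0])),'pad from plate',m-60*ex,'post',m+60*ex)
hub=g(295,45,254)[:2]
print('pad',g(353,313,10),'cap',g(347,296,71),'hub',hub,'btn',g(509,84,305),'beaker rim',g(38,492,56),'base',g(51,498,3))
print('post from base ring',g(314,150,20))
print('dist',np.linalg.norm(hub-g(509,84,305)[:2]))
for p,z in [((100,336),0),((89,335),0),((144,504),114),((298,485),30),((428,510),60)]: print(g(*p,z))
for z in (3,56): print('side beaker',onz('side0.png',377.5,199 if z<30 else 192,z))
"
```

```text
[686.9 197.6   8. ] [708.1  98.6   8. ] [540.4  61.1   8. ] [517.8 159.2   8. ]
ex [0.97553526 0.21984301] 12.699812512534711 pad from plate [554.7678842  115.93441927] post [671.8321158  142.31558073]
pad [555.9 116.7  10. ] cap [559.1 119.4  71. ] hub [673.3 143.5] btn [636.4  29.5 305. ] beaker rim [431.9 323.6  56. ] base [428.8 326.    3. ]
post from base ring [669.4 143.4  20. ]
dist 119.82324482336472
[541.8 294.3   0. ]
[542.5 302.   -0. ]
[422.9 245.  114. ]
[436.3 153.7  30. ]
[418.8  66.9  60. ]
side beaker [418.6 338.    3. ]
side beaker [425.2 326.6  56. ]
```

```bash
python3 -c "
from h import *
f='top0.png'
print('drum',onz(f,459,332,235),'head',onz(f,450,235,385),onz(f,390,250,385),onz(f,450,290,345),'column',onz(f,424,217,500),onz(f,478,224,500),'nozzle',onz(f,205,187,80),'redtube',onz(f,525,355,345))
print('b',onz(f,357,310,300),onz(f,357,310,100))"
```

```text
drum [ 363.9 -134.6  235. ] head [504.1 -87.7 385. ] [483.6  -4.5 385. ] [429.4 -95.1 345. ] column [510.6 -29.4 500. ] [502.  -92.2 500. ] nozzle [641.2 317.2  80. ] redtube [ 336.9 -198.6  345. ]
b [401.   35.9 300. ] [398.8  21.5 100. ]
```

```bash
cat >> h.py <<'E'
def go(*P):
    """tool-axis shifts from here to world points at the present yaw"""
    o=get_obs(); p=o['tool_pos']; y=o['tcp_rot'][2]; c,s=np.cos(y),np.sin(y)
    print('t',round(o['time'],2),'pos',p.round(1),'yaw',round(np.degrees(y),1),'F',o['contact_force'].round(1),'w',round(o['grip_width'],1))
    for q in P:
        d=np.array(q,float)-p; p=np.array(q,float); e=np.array([c*d[0]+s*d[1],s*d[0]-c*d[1],-d[2]])
        print(q,'tool mm',e.round(1),'rows@50',int(np.ceil(np.linalg.norm(e)/50)))
E
python3 -m creep '[{"tz":-0.05,"spin":7.1},{"tz":-0.05,"spin":7.1},{"tz":-0.05,"spin":7.1},{"tz":-0.05,"spin":7.1},{"tz":-0.05,"spin":7.1}]'
python3 -c "from h import *;go([430,0,490],[557,119,300])"
```

```text
t 0.1 pos [ 159.  -500.   240.1] yaw 17.6 F [-0.5 -0.5  0.2] w 91.8
[430, 0, 490] tool mm [ 409.7 -394.4 -249.9] rows@50 13
[557, 119, 300] tool mm [157.1 -74.9 190. ] rows@50 6invalid input at $[0]: expected keys hand, tx, ty, tz, spin
```

```bash
python3 -m creep '[{"hand":1,"tx":0,"ty":0,"tz":-0.05,"spin":7.1},{"hand":1,"tx":0,"ty":0,"tz":-0.05,"spin":7.1},{"hand":1,"tx":0,"ty":0,"tz":-0.05,"spin":7.1},{"hand":1,"tx":0,"ty":0,"tz":-0.05,"spin":7.1},{"hand":1,"tx":0,"ty":0,"tz":-0.05,"spin":7.1}]'
python3 -c "from h import *;go([430,0,490],[557,119,300])"
```

```text
time: 0.72
tool_pos: [159.0, -499.9, 492.1]
tcp_rot: [-3.141, 0.0, -0.316]
contact_force: [1.1, -1.7, -0.1]
grip_width: 91.6
finger_force: 0.0
t 0.72 pos [ 159.  -499.9  492.1] yaw -18.1 F [ 1.1 -1.7 -0.1] w 91.6
[430, 0, 490] tool mm [ 102.3 -559.4    2.1] rows@50 12
[557, 119, 300] tool mm [  83.7 -152.6  190. ] rows@50 6
```

```bash
python3 -m creep '[{"hand":1,"tx":0.0085,"ty":-0.0466,"tz":0,"spin":0},{"hand":1,"tx":0.0085,"ty":-0.0466,"tz":0,"spin":0},{"hand":1,"tx":0.0085,"ty":-0.0466,"tz":0,"spin":0},{"hand":1,"tx":0.0085,"ty":-0.0466,"tz":0,"spin":0}]' | sed -n 2p
python3 -m creep '[{"hand":1,"tx":0.0085,"ty":-0.0466,"tz":0,"spin":0},{"hand":1,"tx":0.0085,"ty":-0.0466,"tz":0,"spin":0},{"hand":1,"tx":0.0085,"ty":-0.0466,"tz":0,"spin":0},{"hand":1,"tx":0.0085,"ty":-0.0466,"tz":0,"spin":0}]' | sed -n 2p
python3 -m creep '[{"hand":1,"tx":0.0085,"ty":-0.0466,"tz":0,"spin":0},{"hand":1,"tx":0.0085,"ty":-0.0466,"tz":0,"spin":0},{"hand":1,"tx":0.0085,"ty":-0.0466,"tz":0,"spin":0},{"hand":1,"tx":0.0085,"ty":-0.0466,"tz":0,"spin":0}]'
python3 -c "from h import *;go([557,119,300])"
```

```text
tool_pos: [249.1, -331.9, 490.4]
tool_pos: [338.5, -164.9, 490.5]
time: 2.22
tool_pos: [428.1, 2.2, 490.4]
tcp_rot: [3.141, 0.0, -0.312]
contact_force: [-0.6, -0.2, -0.4]
grip_width: 92.1
finger_force: 0.0
t 2.23 pos [428.1   2.2 490.4] yaw -17.9 F [-0.6 -0.2 -0.4] w 92.1
[557, 119, 300] tool mm [  86.9 -150.7  190.4] rows@50 6
```

```bash
python3 -m creep '[{"hand":1,"tx":0.0174,"ty":-0.0301,"tz":0.038,"spin":0},{"hand":1,"tx":0.0174,"ty":-0.0301,"tz":0.038,"spin":0},{"hand":1,"tx":0.0174,"ty":-0.0301,"tz":0.038,"spin":0},{"hand":1,"tx":0.0174,"ty":-0.0301,"tz":0.038,"spin":0},{"hand":1,"tx":0.0174,"ty":-0.0301,"tz":0.038,"spin":0}]' | sed -n 2p
python3 -m creep '[{"hand":1,"tx":0,"ty":0,"tz":0.03,"spin":0},{"hand":1,"tx":0,"ty":0,"tz":0.03,"spin":0},{"hand":1,"tx":0,"ty":0,"tz":0,"spin":0}]' | sed -n 2p
python3 -c "
from h import *
snap('wrist','w1.png');go([558,119,40]); print(px('w1.png',[558,119,71]),px('w1.png',[555.5,116.3,10]))"
```

```text
tool_pos: [557.2, 118.0, 299.0]
tool_pos: [555.3, 117.1, 238.1]
t 3.27 pos [556.3 117.1 240.2] yaw -17.9 F [0.9 0.4 1.4] w 91.6
[558, 119, 40] tool mm [  1.1  -2.3 200.2] rows@50 5
[315.7 219.9] [319.  207.2]
```

View pics/w1.png

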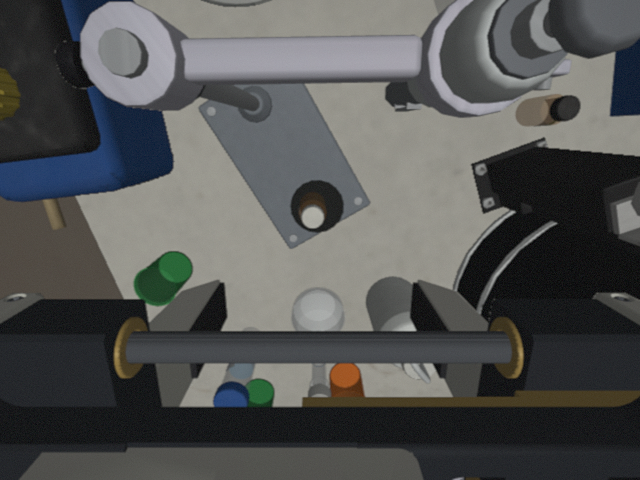

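The wrist view shows the vial cap at (313,217), pad centre (317,206) and hub top (122,52), each within 2–3 px of prediction.

```bash
python3 -c "
from h import *
f='w1.png'
print('cap',onz(f,313,217,71),'pad',onz(f,317,206,10),'hub',onz(f,122,52,259))"
python3 -m creep '[{"hand":1,"tx":0.001,"ty":-0.002,"tz":0.04,"spin":0},{"hand":1,"tx":0,"ty":0,"tz":0.04,"spin":0},{"hand":1,"tx":0,"ty":0,"tz":0.04,"spin":0},{"hand":1,"tx":0,"ty":0,"tz":0.04,"spin":0},{"hand":1,"tx":0,"ty":0,"tz":0.038,"spin":0}]'
python3 -c "from h import *;go([558,119,40])"
```

```text
cap [561.3 120.5  71. ] pad [557.4 118.   10. ] hub [673.5 144.4 259. ]
time: 3.9
tool_pos: [559.8, 118.7, 43.3]
tcp_rot: [-3.14, -0.003, -0.312]
contact_force: [0.6, 0.1, 0.5]
grip_width: 91.8
finger_force: 0.0
t 3.9 pos [559.8 118.7  43.3] yaw -17.9 F [0.6 0.1 0.5] w 91.8
[558, 119, 40] tool mm [-1.8  0.3  3.3] rows@50 1
```

```bash
python3 -m creep '[{"hand":0.25,"tx":0,"ty":-0.001,"tz":0.002,"spin":0},{"hand":0.1,"tx":0,"ty":0,"tz":0,"spin":0},{"hand":0,"tx":0,"ty":0,"tz":0,"spin":0},{"hand":0,"tx":0,"ty":0,"tz":0,"spin":0},{"hand":0,"tx":0,"ty":0,"tz":0,"spin":0}]'
python3 -m creep '[{"hand":0,"tx":0,"ty":0,"tz":0,"spin":0},{"hand":0,"tx":0,"ty":0,"tz":0,"spin":0},{"hand":0,"tx":0,"ty":0,"tz":0,"spin":0},{"hand":0,"tx":0,"ty":0,"tz":0,"spin":0}]'
```

```text
time: 4.53
tool_pos: [558.9, 119.7, 41.4]
tcp_rot: [-3.141, -0.001, -0.312]
contact_force: [0.3, -0.9, -0.9]
grip_width: 46.1
finger_force: 0.0
time: 5.03
tool_pos: [558.6, 119.7, 40.7]
tcp_rot: [3.141, -0.0, -0.312]
contact_force: [-0.6, 0.1, 1.4]
grip_width: 25.9
finger_force: 30.0
```

```bash
python3 -m creep '[{"hand":0,"tx":0,"ty":0,"tz":-0.02,"spin":0},{"hand":0,"tx":0,"ty":0,"tz":-0.03,"spin":0},{"hand":0,"tx":0,"ty":0,"tz":0,"spin":-9},{"hand":0,"tx":0,"ty":0,"tz":0,"spin":-9},{"hand":0,"tx":0,"ty":0,"tz":0,"spin":0}]' | grep grip
python3 -c "from h import *;go([520,228,90])"
```

```text
grip_width: 26.0
t 5.65 pos [558.5 119.7  90.6] yaw 0.1 F [ 0.1  0.3 -0.4] w 26.0
[520, 228, 90] tool mm [ -38.4 -108.3    0.6] rows@50 3
```

```bash
python3 -m creep '[{"hand":0,"tx":-0.0096,"ty":-0.027,"tz":0,"spin":0},{"hand":0,"tx":-0.0096,"ty":-0.027,"tz":0,"spin":0},{"hand":0,"tx":-0.0096,"ty":-0.027,"tz":0,"spin":0},{"hand":0,"tx":-0.0096,"ty":-0.027,"tz":0,"spin":0},{"hand":0,"tx":0,"ty":0,"tz":0.02,"spin":0}]' | grep pos
python3 -m creep '[{"hand":0,"tx":0,"ty":0,"tz":0.02,"spin":0},{"hand":0,"tx":0,"ty":0,"tz":0.012,"spin":0},{"hand":0,"tx":0,"ty":0,"tz":0.004,"spin":0},{"hand":0,"tx":0,"ty":0,"tz":0.002,"spin":0},{"hand":0,"tx":0,"ty":0,"tz":0,"spin":0}]'
```

```text
tool_pos: [520.1, 229.8, 71.6]
time: 6.9
tool_pos: [520.2, 227.6, 33.1]
tcp_rot: [-3.141, -0.001, 0.002]
contact_force: [0.4, -0.6, 0.6]
grip_width: 25.7
finger_force: 30.0
```

```bash
python3 -m creep '[{"hand":0,"tx":0,"ty":0,"tz":0.001,"spin":0},{"hand":0,"tx":0,"ty":0,"tz":0.001,"spin":0},{"hand":0,"tx":0,"ty":0,"tz":0,"spin":0}]' | grep -E "pos|contact"
python3 -m creep '[{"hand":0,"tx":0,"ty":0,"tz":0.0005,"spin":0},{"hand":0,"tx":0,"ty":0,"tz":0,"spin":0},{"hand":0,"tx":0,"ty":0,"tz":0,"spin":0}]' | grep -E "pos|contact"
```

```text
tool_pos: [520.0, 227.6, 30.8]
contact_force: [1.1, -0.5, -0.1]
tool_pos: [520.1, 227.6, 30.7]
contact_force: [-1.7, -1.5, 5.7]
```

```bash
python3 -m creep '[{"hand":0.35,"tx":0,"ty":0,"tz":0,"spin":0},{"hand":0.5,"tx":0,"ty":0,"tz":0,"spin":0},{"hand":0.5,"tx":0,"ty":0,"tz":0,"spin":0},{"hand":0.5,"tx":0,"ty":0,"tz":0,"spin":0}]' | grep -E "pos|grip"
python3 -m creep '[{"hand":0.5,"tx":0,"ty":0,"tz":-0.02,"spin":0},{"hand":0.5,"tx":0,"ty":0,"tz":-0.04,"spin":0},{"hand":0.5,"tx":0,"ty":0,"tz":-0.05,"spin":0},{"hand":0.7,"tx":0,"ty":0,"tz":-0.05,"spin":0},{"hand":1,"tx":0,"ty":0,"tz":-0.04,"spin":0}]' | grep pos
python3 -m creep '[{"hand":1,"tx":0,"ty":0,"tz":0,"spin":-10},{"hand":1,"tx":0,"ty":0,"tz":0,"spin":-10},{"hand":1,"tx":0,"ty":0,"tz":0,"spin":-10},{"hand":1,"tx":0,"ty":0,"tz":0,"spin":-10},{"hand":1,"tx":0,"ty":0,"tz":0,"spin":-10}]' | grep rot
python3 -m creep '[{"hand":1,"tx":0,"ty":0,"tz":0,"spin":-10},{"hand":1,"tx":0,"ty":0,"tz":0,"spin":-10},{"hand":1,"tx":0,"ty":0,"tz":0,"spin":-10},{"hand":1,"tx":0,"ty":0,"tz":0,"spin":-10},{"hand":1,"tx":0,"ty":0,"tz":0,"spin":0}]' | grep rot
python3 -c "
from h import *
go([430,324,230]);c=snap('top','t2.png')
cv2.imwrite('pics/t2c.png',cv2.resize(cv2.imread('pics/t2.png')[180:380,170:370],(600,600),interpolation=cv2.INTER_CUBIC))"
```

```text
tool_pos: [519.8, 227.6, 30.0]
grip_width: 45.6
tool_pos: [520.0, 227.7, 232.4]
tcp_rot: [-3.142, 0.0, 0.881]
tcp_rot: [-3.141, 0.0, 1.572]
t 10.03 pos [519.8 227.6 230.1] yaw 90.0 F [0.4 0.2 0.2] w 91.8
[430, 324, 230] tool mm [ 96.5 -89.7   0.1] rows@50 3
```

View pics/t2c.png

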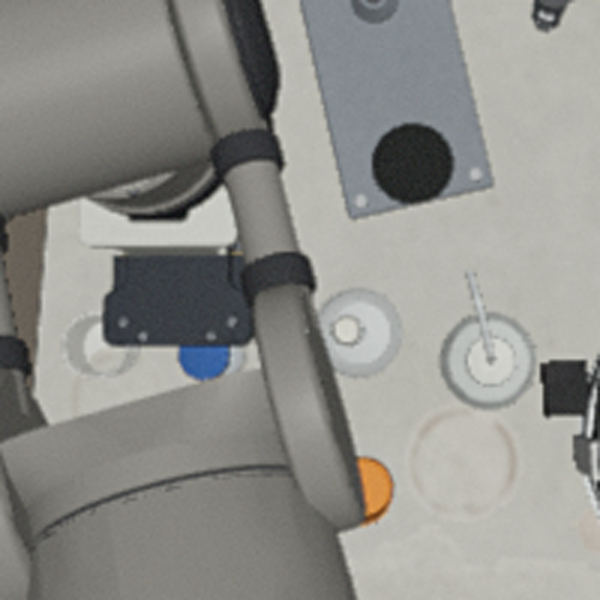

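The top crop shows an empty pad at (412,163), the flask, wash bottle and tube undisturbed, and the beaker partly seen at (105,345).

```bash
python3 -m creep '[{"hand":1,"tx":0.0241,"ty":-0.0224,"tz":0,"spin":0},{"hand":1,"tx":0.0241,"ty":-0.0224,"tz":0,"spin":0},{"hand":1,"tx":0.0241,"ty":-0.0224,"tz":0,"spin":0},{"hand":1,"tx":0.0241,"ty":-0.0224,"tz":0,"spin":0},{"hand":1,"tx":0,"ty":0,"tz":0,"spin":0}]' | grep pos
python3 -c "
from h import *
snap('wrist','w2.png');go([430,324,35]);print(px('w2.png',[430,324,56]),px('w2.png',[430,324,0]))"
```

```text
tool_pos: [428.7, 325.1, 230.3]
t 10.75 pos [429.7 324.3 230.3] yaw 90.1 F [ 0.2 -0.3  0.2] w 91.9
[430, 324, 35] tool mm [ -0.3   0.3 195.3] rows@50 4
[318.9 222.4] [318.9 209.6]
```

View pics/w2.png

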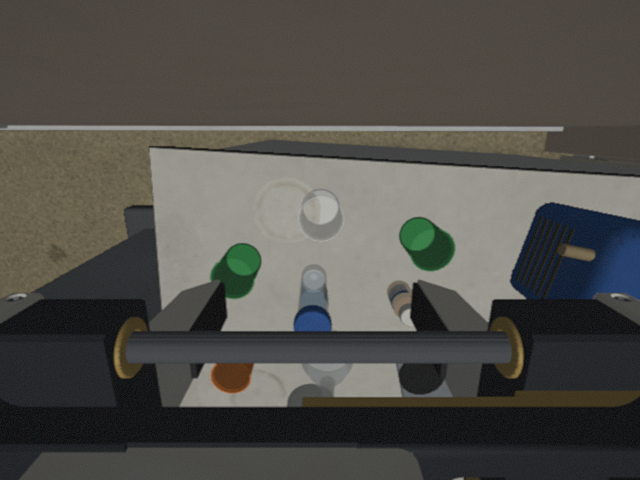

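The wrist view shows the beaker base at about (321,207) and its rim centre at (321,220), 2 px from prediction; the tube's blue cap is at (313,320).

```bash
python3 -c "
from h import *
f='w2.png';print(onz(f,321,220,56),onz(f,321,207,3))"
python3 -m creep '[{"hand":1,"tx":0.001,"ty":0.001,"tz":0.04,"spin":0},{"hand":1,"tx":0,"ty":0,"tz":0.04,"spin":0},{"hand":1,"tx":0,"ty":0,"tz":0.04,"spin":0},{"hand":1,"tx":0,"ty":0,"tz":0.04,"spin":0},{"hand":1,"tx":0,"ty":0,"tz":0.036,"spin":0}]'
```

```text
[431.9 326.3  56. ] [432.3 327.5   3. ]
time: 11.38
tool_pos: [432.0, 323.8, 32.7]
tcp_rot: [3.141, 0.0, 1.57]
contact_force: [0.3, 0.2, -0.2]
grip_width: 91.6
finger_force: 0.0
```

```bash
python3 -m creep '[{"hand":0.5,"tx":0.0015,"ty":0,"tz":0,"spin":0},{"hand":0.3,"tx":0,"ty":0,"tz":0,"spin":0},{"hand":0.2,"tx":0,"ty":0,"tz":0,"spin":0},{"hand":0,"tx":0,"ty":0,"tz":0,"spin":0},{"hand":0,"tx":0,"ty":0,"tz":0,"spin":0}]' | grep grip
python3 -m creep '[{"hand":0,"tx":0,"ty":0,"tz":0,"spin":0},{"hand":0,"tx":0,"ty":0,"tz":0,"spin":0},{"hand":0,"tx":0,"ty":0,"tz":0,"spin":0}]'
```

```text
grip_width: 46.4
time: 12.38
tool_pos: [431.2, 326.5, 34.6]
tcp_rot: [3.141, -0.0, 1.573]
contact_force: [-1.7, -0.8, 5.5]
grip_width: 42.3
finger_force: 30.0
```

```bash
python3 -m creep '[{"hand":0,"tx":0,"ty":0,"tz":-0.02,"spin":0},{"hand":0,"tx":0,"ty":0,"tz":-0.05,"spin":0},{"hand":0,"tx":0,"ty":0,"tz":-0.05,"spin":0},{"hand":0,"tx":0,"ty":0,"tz":-0.05,"spin":0},{"hand":0,"tx":0,"ty":0,"tz":-0.045,"spin":0}]' | grep -E "pos|grip"
python3 -m creep '[{"hand":0,"tx":0,"ty":0,"tz":0,"spin":-10},{"hand":0,"tx":0,"ty":0,"tz":0,"spin":-10},{"hand":0,"tx":0,"ty":0,"tz":0,"spin":-10},{"hand":0,"tx":0,"ty":0,"tz":0,"spin":-10},{"hand":0,"tx":0,"ty":0,"tz":0,"spin":0}]' | grep grip
python3 -m creep '[{"hand":0,"tx":0,"ty":0,"tz":0,"spin":-10},{"hand":0,"tx":0,"ty":0,"tz":0,"spin":-10},{"hand":0,"tx":0,"ty":0,"tz":0,"spin":-10},{"hand":0,"tx":0,"ty":0,"tz":0,"spin":-2},{"hand":0,"tx":0,"ty":0,"tz":0,"spin":0}]' | grep grip
python3 -c "from h import *;go([556.5,117,250],[556.5,117,60])"
```

```text
tool_pos: [430.9, 326.2, 250.8]
grip_width: 42.4
grip_width: 42.1
grip_width: 42.1
t 14.25 pos [433.4 319.9 248.6] yaw 161.6 F [  9.1 -30.3   0.7] w 42.1
[556.5, 117, 250] tool mm [-180.9 -153.6   -1.4] rows@50 5
[556.5, 117, 60] tool mm [  0.   0. 190.] rows@50 4
```

A wall on the left is touching the gripper; back off at once towards the pad.

```bash
python3 -m creep '[{"hand":0,"tx":-0.012,"ty":-0.01,"tz":0,"spin":0}]'
python3 -m creep '[{"hand":0,"tx":-0.018,"ty":-0.015,"tz":0,"spin":0},{"hand":0,"tx":-0.03,"ty":-0.025,"tz":0,"spin":0},{"hand":0,"tx":-0.03,"ty":-0.025,"tz":0,"spin":0},{"hand":0,"tx":0,"ty":0,"tz":0,"spin":0}]'
python3 -c "from h import *;go([556.5,117,250],[556.5,117,60])"
```

```text
time: 14.38
tool_pos: [439.8, 311.9, 248.8]
tcp_rot: [-3.14, -0.0, 2.825]
contact_force: [-0.3, 0.5, -1.5]
grip_width: 42.0
finger_force: 30.0
time: 14.88
tool_pos: [494.9, 225.4, 248.9]
tcp_rot: [-3.141, 0.0, 2.824]
contact_force: [-1.0, 1.0, -1.0]
grip_width: 42.3
finger_force: 30.0
t 14.88 pos [494.9 225.4 248.9] yaw 161.8 F [-1.  1. -1.] w 42.3
[556.5, 117, 250] tool mm [-92.4 -83.7  -1.1] rows@50 3
[556.5, 117, 60] tool mm [  0.   0. 190.] rows@50 4
```

```bash
python3 -m creep '[{"hand":0,"tx":-0.031,"ty":-0.028,"tz":0,"spin":0},{"hand":0,"tx":-0.031,"ty":-0.028,"tz":0,"spin":0},{"hand":0,"tx":-0.0304,"ty":-0.0277,"tz":0,"spin":0},{"hand":0,"tx":0,"ty":0,"tz":0.04,"spin":0},{"hand":0,"tx":0,"ty":0,"tz":0.04,"spin":0}]' | grep -E "pos|force"
python3 -m creep '[{"hand":0,"tx":0,"ty":0,"tz":0.04,"spin":0},{"hand":0,"tx":0,"ty":0,"tz":0.04,"spin":0},{"hand":0,"tx":0,"ty":0,"tz":0.02,"spin":0},{"hand":0,"tx":0,"ty":0,"tz":0,"spin":0}]'  | grep -E "pos|force"
python3 -c "
from h import *
go([556.5,117,46]);snap('wrist','w3.png');snap('side','s3.png')
f='w3.png';print(px(f,[556.5,117,10]))
a=cv2.imread('pics/w3.png')[100:400,160:480];b=cv2.resize(cv2.imread('pics/s3.png')[200:360,300:460],(480,480))
o=np.zeros((480,800,3),np.uint8);o[:300,:320]=a;o[:,320:]=b;cv2.imwrite('pics/c3.png',o)"
```

```text
tool_pos: [556.1, 119.7, 168.4]
contact_force: [0.2, 0.9, -0.4]
finger_force: 30.0
tool_pos: [554.7, 120.0, 67.6]
contact_force: [-1.1, 0.3, -0.7]
finger_force: 30.0
t 16.0 pos [554.7 120.   67.6] yaw 162.1 F [-1.1  0.3 -0.7] w 42.2
[556.5, 117, 46] tool mm [-2.7 -2.3 21.6] rows@50 1
[313.3 270.8]
```

View pics/c3.png

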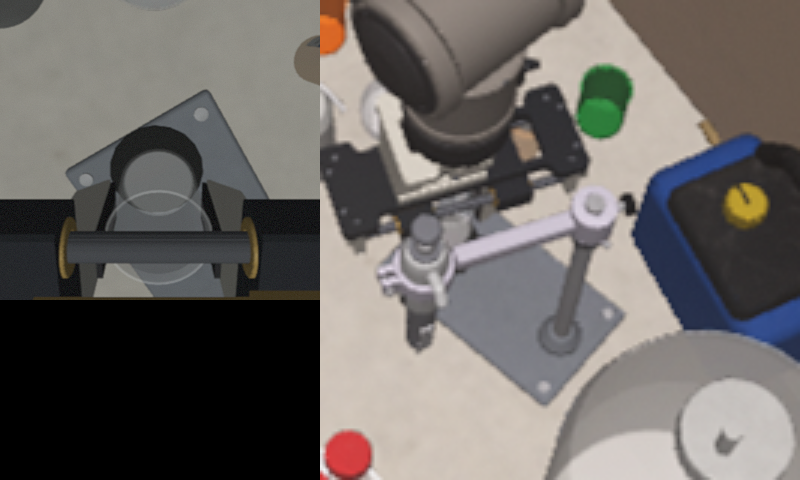

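The beaker is upright in the grip: base at wrist pixel (318,282), pad centre about (316,270); the side view shows the pipette well clear of the gripper.

```bash
python3 -c "
from h import *
f='w3.png';print(onz(f,318,282,35),onz(f,316,270,10))"
python3 -m creep '[{"hand":0,"tx":-0.0025,"ty":-0.002,"tz":0.012,"spin":0},{"hand":0,"tx":0,"ty":0,"tz":0.008,"spin":0},{"hand":0,"tx":0,"ty":0,"tz":0.002,"spin":0},{"hand":0,"tx":0,"ty":0,"tz":0,"spin":0}]'
```

```text
[554.  120.9  35. ] [556.5 118.8  10. ]
time: 16.6
tool_pos: [557.7, 116.6, 47.1]
tcp_rot: [-3.141, -0.0, 2.83]
contact_force: [-0.4, -0.3, -0.3]
grip_width: 42.4
finger_force: 30.0
```

```bash
python3 -m creep '[{"hand":0,"tx":0,"ty":0,"tz":0.001,"spin":0},{"hand":0,"tx":0,"ty":0,"tz":0.001,"spin":0},{"hand":0,"tx":0,"ty":0,"tz":0,"spin":0}]' | grep -E "pos|contact"
python3 -m creep '[{"hand":0,"tx":0,"ty":0,"tz":0.0007,"spin":0},{"hand":0,"tx":0,"ty":0,"tz":0,"spin":0}]' | grep -E "pos|contact"
```

```text
tool_pos: [557.7, 116.6, 45.2]
contact_force: [-0.1, -0.3, 0.0]
tool_pos: [557.8, 116.6, 44.6]
contact_force: [-0.6, -0.1, 0.6]
```

```bash
python3 -m creep '[{"hand":0,"tx":0,"ty":0,"tz":0.0007,"spin":0},{"hand":0,"tx":0,"ty":0,"tz":0,"spin":0}]' | grep -E "pos|contact"
python3 -m creep '[{"hand":0.6,"tx":0,"ty":0,"tz":0,"spin":0},{"hand":0.7,"tx":0,"ty":0,"tz":0,"spin":0},{"hand":0.75,"tx":0,"ty":0,"tz":0,"spin":0},{"hand":0.75,"tx":0,"ty":0,"tz":0,"spin":0}]' | grep -E "pos|contact|grip"
python3 -m creep '[{"hand":0.75,"tx":0,"ty":0,"tz":-0.02,"spin":0},{"hand":0.75,"tx":0,"ty":0,"tz":-0.04,"spin":0},{"hand":0.75,"tx":0,"ty":0,"tz":-0.05,"spin":0},{"hand":0.75,"tx":0,"ty":0,"tz":-0.05,"spin":0},{"hand":0.75,"tx":0,"ty":0,"tz":-0.05,"spin":0}]' | grep pos
python3 -m creep '[{"hand":0.5,"tx":0,"ty":0,"tz":-0.05,"spin":0},{"hand":0.5,"tx":0,"ty":0,"tz":-0.05,"spin":0},{"hand":0.5,"tx":0,"ty":0,"tz":-0.04,"spin":0},{"hand":0.5,"tx":0,"ty":0,"tz":0,"spin":0}]' | grep -E "pos|grip"
python3 -c "
from h import *
go()
snap('wrist','w4.png')"
```

```text
tool_pos: [558.0, 116.6, 44.6]
contact_force: [-1.9, -0.9, 6.6]
tool_pos: [557.7, 116.6, 43.6]
contact_force: [0.9, -0.2, 0.2]
grip_width: 68.7
tool_pos: [557.5, 116.6, 255.4]
tool_pos: [558.5, 116.8, 397.2]
grip_width: 45.9
t 19.1 pos [558.5 116.8 397.2] yaw 162.1 F [-0.3 -0.3  0.1] w 45.9
```

View pics/w4.png

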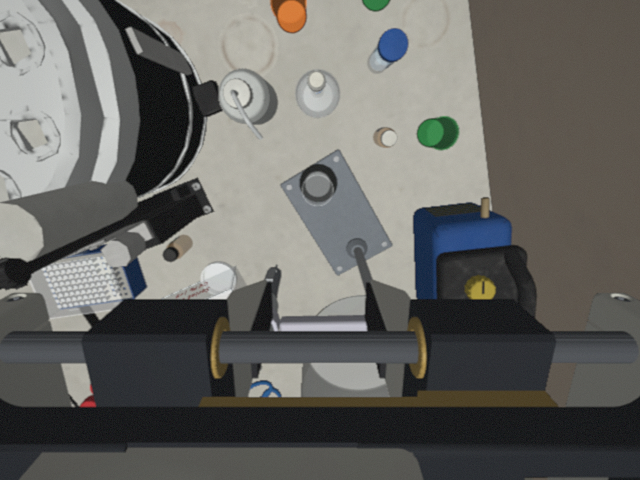

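The wrist view shows the beaker upright on the pad at (318,184) and the vial upright at (386,138).

```bash
python3 -m creep '[{"hand":0.5,"tx":0,"ty":0,"tz":0,"spin":10},{"hand":0.5,"tx":0,"ty":0,"tz":0,"spin":10},{"hand":0.5,"tx":0,"ty":0,"tz":0,"spin":10},{"hand":0.5,"tx":0,"ty":0,"tz":0,"spin":10},{"hand":0.5,"tx":0,"ty":0,"tz":0,"spin":10}]' | grep rot
python3 -m creep '[{"hand":0.5,"tx":0,"ty":0,"tz":0,"spin":10},{"hand":0.5,"tx":0,"ty":0,"tz":0,"spin":10},{"hand":0.5,"tx":0,"ty":0,"tz":0,"spin":10},{"hand":0.5,"tx":0,"ty":0,"tz":0,"spin":10},{"hand":0.5,"tx":0,"ty":0,"tz":0,"spin":0}]' | grep rot
python3 -c "
from h import *
go([655.6,91.1,397],[655.6,91.1,300],[655.6,91.1,248])
f='w4.png';print('cam-tcp',(ray(f,0,0)[0]-[558.5,116.8,397.2]).round())"
```

```text
tcp_rot: [-3.138, -0.001, 1.951]
tcp_rot: [-3.139, 0.001, 1.261]
t 20.4 pos [557.4 116.6 392. ] yaw 72.2 F [ 0.4  0.7 -0.7] w 46.0
[655.6, 91.1, 397] tool mm [  5.7 101.3  -5. ] rows@50 3
[655.6, 91.1, 300] tool mm [ 0.  0. 97.] rows@50 2
[655.6, 91.1, 248] tool mm [ 0.  0. 52.] rows@50 2
cam-tcp [-77.  25. 144.]
```

```bash
python3 -m creep '[{"hand":0.5,"tx":0.0015,"ty":0.026,"tz":0,"spin":0},{"hand":0.5,"tx":0.0015,"ty":0.025,"tz":0,"spin":0},{"hand":0.5,"tx":0.0015,"ty":0.025,"tz":0,"spin":0},{"hand":0.5,"tx":0.001,"ty":0.025,"tz":0,"spin":0},{"hand":0.5,"tx":0,"ty":0,"tz":0,"spin":0}]' | grep pos
python3 -m creep '[{"hand":0.5,"tx":0,"ty":0,"tz":0.03,"spin":0},{"hand":0.5,"tx":0,"ty":0,"tz":0.03,"spin":0},{"hand":0.5,"tx":0,"ty":0,"tz":0.03,"spin":0},{"hand":0.5,"tx":0,"ty":0,"tz":0,"spin":0}]' | grep -E "pos|contact"
python3 -c "
from h import *
go([655.6,91.1,248]); snap('side','s5.png'); cv2.imwrite('pics/c5.png',cv2.resize(cv2.imread('pics/s5.png')[190:350,280:440],(480,480)))"
```

```text
tool_pos: [656.4, 90.2, 391.1]
tool_pos: [653.7, 91.2, 301.3]
contact_force: [0.1, 0.2, 0.3]
t 21.52 pos [653.7  91.2 301.3] yaw 72.3 F [0.1 0.2 0.3] w 46.0
[655.6, 91.1, 248] tool mm [ 0.5  1.8 53.3] rows@50 2
```

View pics/c5.png

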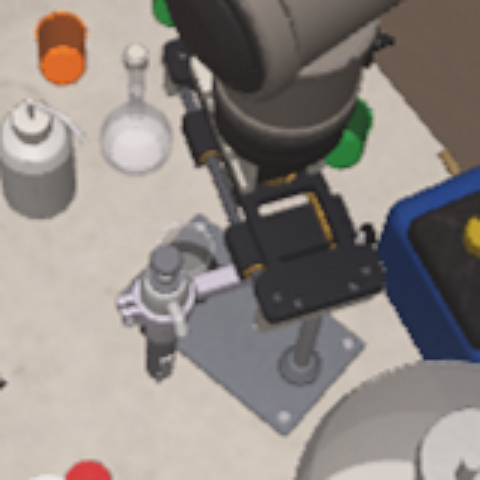

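The side crop shows the gripper straddling above the bar, clear of the pipette button at (165,262).

```bash
python3 -m creep '[{"hand":0.5,"tx":0,"ty":0.002,"tz":0.025,"spin":0},{"hand":0.5,"tx":0,"ty":0,"tz":0.018,"spin":0},{"hand":0.5,"tx":0,"ty":0,"tz":0.01,"spin":0},{"hand":0.5,"tx":0,"ty":0,"tz":0,"spin":0}]' | grep -E "pos|contact"
python3 -m creep '[{"hand":0.25,"tx":0,"ty":0,"tz":0,"spin":0},{"hand":0.25,"tx":0,"ty":0,"tz":0,"spin":0},{"hand":0.25,"tx":0,"ty":0,"tz":0,"spin":0}]' | grep -E "pos|contact|grip"
```

```text
tool_pos: [657.5, 90.4, 251.4]
contact_force: [0.0, 0.7, 0.7]
tool_pos: [657.6, 90.3, 251.3]
contact_force: [-0.9, 0.1, -0.5]
grip_width: 24.4
```

```bash
python3 -m creep '[{"hand":0.25,"tx":0,"ty":0,"tz":0.004,"spin":0},{"hand":0.25,"tx":0.0002,"ty":-0.0048,"tz":0,"spin":5},{"hand":0.25,"tx":0.0002,"ty":-0.0048,"tz":0,"spin":5},{"hand":0.25,"tx":0.0002,"ty":-0.0048,"tz":0,"spin":5}]' | grep -E "pos|contact"
python3 -m creep '[{"hand":0.25,"tx":0.0002,"ty":-0.0048,"tz":0,"spin":5},{"hand":0.25,"tx":0.0002,"ty":-0.0048,"tz":0,"spin":5},{"hand":0.25,"tx":0.0002,"ty":-0.0048,"tz":0,"spin":5}]' | grep -E "pos|contact"
python3 -m creep '[{"hand":0.25,"tx":0.0002,"ty":-0.0048,"tz":0,"spin":5},{"hand":0.25,"tx":0.0002,"ty":-0.0048,"tz":0,"spin":5},{"hand":0.25,"tx":0.0002,"ty":-0.0048,"tz":0,"spin":5}]' | grep -E "pos|contact"
python3 -c "
from h import *
go(); p=get_obs()['tool_pos'][:2]-[672.5,143.5]; print(np.linalg.norm(p),np.degrees(np.arctan2(p[1],p[0])))"
```

```text
tool_pos: [645.2, 95.7, 246.2]
contact_force: [4.6, -3.1, -3.1]
tool_pos: [633.9, 104.4, 246.1]
contact_force: [2.6, -4.1, -2.5]
tool_pos: [625.2, 115.7, 246.0]
contact_force: [0.8, -6.5, -1.6]
t 23.7 pos [625.2 115.7 246. ] yaw 26.9 F [ 0.8 -6.5 -1.6] w 22.6
54.85966373066693 -149.5421469993235
```

```bash
python3 -m creep '[{"hand":0.25,"tx":0.0002,"ty":-0.0048,"tz":0,"spin":5},{"hand":0.25,"tx":0.0002,"ty":-0.0048,"tz":0,"spin":5},{"hand":0.25,"tx":0.0002,"ty":-0.0048,"tz":0,"spin":5}]' | grep -E "pos|contact"
python3 -m creep '[{"hand":0.25,"tx":0,"ty":-0.002,"tz":0,"spin":2},{"hand":0.25,"tx":0,"ty":-0.001,"tz":0,"spin":0}]' | grep -E "pos|contact"
python3 -m creep '[{"hand":0.25,"tx":0,"ty":-0.0015,"tz":0,"spin":0}]' | grep -E "pos|contact"
python3 -m creep '[{"hand":0.25,"tx":0,"ty":-0.0015,"tz":0,"spin":0}]' | grep -E "pos|contact"
```

```text
tool_pos: [619.9, 129.3, 246.1]
contact_force: [-2.1, -5.9, -0.8]
tool_pos: [619.5, 133.2, 246.3]
contact_force: [-0.7, -4.5, -0.7]
tool_pos: [619.4, 134.9, 246.4]
contact_force: [-0.9, -3.4, -1.7]
tool_pos: [619.2, 136.7, 246.6]
contact_force: [-1.3, -4.8, -1.5]
```

```bash
python3 -m creep '[{"hand":0.25,"tx":0,"ty":-0.001,"tz":0,"spin":0},{"hand":0.25,"tx":0,"ty":0,"tz":0,"spin":0}]' | grep -E "pos|contact"
python3 -m creep '[{"hand":0.25,"tx":0,"ty":-0.001,"tz":0,"spin":0},{"hand":0.25,"tx":0,"ty":0,"tz":0,"spin":0}]' | grep -E "pos|contact"
```

```text
tool_pos: [619.2, 136.8, 246.5]
contact_force: [-1.1, -6.9, 0.1]
tool_pos: [619.2, 136.8, 246.5]
contact_force: [0.3, -10.2, -1.9]
```

```bash
python3 -m creep '[{"hand":0.25,"tx":0,"ty":0.0055,"tz":0,"spin":0},{"hand":0.4,"tx":0,"ty":0,"tz":0,"spin":0},{"hand":0.4,"tx":0,"ty":0,"tz":-0.01,"spin":0},{"hand":0.4,"tx":0,"ty":0,"tz":-0.03,"spin":0},{"hand":0.4,"tx":0,"ty":0,"tz":-0.05,"spin":0}]' | grep -E "pos|contact"
python3 -m creep '[{"hand":0.2,"tx":0,"ty":0,"tz":-0.04,"spin":0},{"hand":0,"tx":0,"ty":0,"tz":0,"spin":0},{"hand":0,"tx":0,"ty":0,"tz":0,"spin":0}]' | grep -E "pos|contact"
python3 -c "
from h import *
go([556,117,375]);snap('side','s6.png');snap('top','t6.png');snap('wrist','w6.png')
o=np.zeros((500,800,3),np.uint8)
o[:400,:400]=cv2.resize(cv2.imread('pics/s6.png')[190:350,280:440],(400,400));o[:400,400:]=cv2.resize(cv2.imread('pics/w6.png')[120:400,180:460],(400,400))
cv2.imwrite('pics/c6.png',o)
f='s6.png';print(px(f,[555.8,117,305]),px('w6.png',[555.8,117,305]),px('t6.png',[555.8,117,305]))"
```

```text
tool_pos: [619.3, 134.0, 337.0]
contact_force: [0.6, 0.1, 0.5]
tool_pos: [619.7, 133.8, 376.5]
contact_force: [-0.8, 0.0, -0.6]
t 26.07 pos [619.7 133.8 376.5] yaw 10.2 F [-0.8  0.  -0.6] w 11.1
[556, 117, 375] tool mm [-65.7   5.3   1.5] rows@50 2
[347.  221.6] [326.3 347.7] [303.2 209. ]
```

View pics/c6.png

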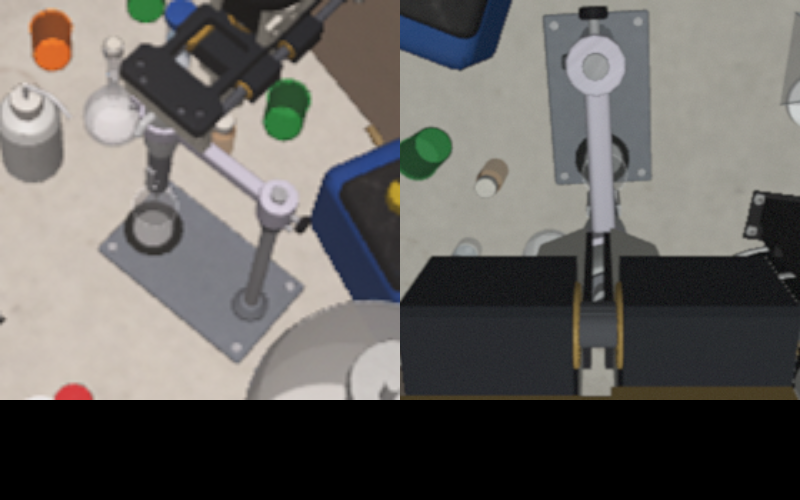

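The side view shows the tip (158,185) hanging over the beaker (155,225), and the wrist view shows the bar in line with the plate, at its stop.

```bash
python3 -m creep '[{"hand":0,"tx":-0.033,"ty":0.0026,"tz":0,"spin":0},{"hand":0,"tx":-0.0327,"ty":0.0026,"tz":0,"spin":0},{"hand":0,"tx":0,"ty":0,"tz":0.03,"spin":0},{"hand":0,"tx":0,"ty":0,"tz":0.02,"spin":0},{"hand":0,"tx":0,"ty":0,"tz":0,"spin":0}]' | grep -E "pos|contact|width"
python3 -c "from h import *;go([556,117.2,322])"
```

```text
tool_pos: [555.2, 116.7, 324.8]
contact_force: [-0.3, -0.4, -0.7]
grip_width: 0.2
t 26.85 pos [555.2 116.7 324.8] yaw 10.1 F [-0.3 -0.4 -0.7] w 0.2
[556, 117.2, 322] tool mm [ 0.9 -0.3  2.8] rows@50 1
```

```bash
python3 -m creep '[{"hand":0,"tx":0.0005,"ty":0,"tz":0.003,"spin":0},{"hand":0,"tx":0,"ty":0,"tz":0,"spin":0}]' | grep -E "pos|contact"
python3 -m creep '[{"hand":0,"tx":0,"ty":0,"tz":0.003,"spin":0},{"hand":0,"tx":0,"ty":0,"tz":0,"spin":0}]' | grep -E "pos|contact"
python3 -m creep '[{"hand":0,"tx":0,"ty":0,"tz":0.003,"spin":0},{"hand":0,"tx":0,"ty":0,"tz":0,"spin":0}]' | grep -E "pos|contact"
```

```text
tool_pos: [557.0, 116.9, 324.2]
contact_force: [0.6, -0.6, -0.9]
tool_pos: [556.6, 116.9, 320.7]
contact_force: [-0.8, 0.7, 0.6]
tool_pos: [556.8, 116.9, 317.9]
contact_force: [0.4, -0.3, 2.6]
```

Contact at about TCP 319; the first stop is near 309.

```bash
python3 -m creep '[{"hand":0,"tx":0,"ty":0,"tz":0.003,"spin":0},{"hand":0,"tx":0,"ty":0,"tz":0.003,"spin":0},{"hand":0,"tx":0,"ty":0,"tz":0,"spin":0}]' | grep -E "pos|contact"
python3 -m creep '[{"hand":0,"tx":0,"ty":0,"tz":0.001,"spin":0},{"hand":0,"tx":0,"ty":0,"tz":0,"spin":0}]' | grep -E "pos|contact"
python3 -m creep '[{"hand":0,"tx":0,"ty":0,"tz":0.0005,"spin":0},{"hand":0,"tx":0,"ty":0,"tz":0,"spin":0}]' | grep -E "pos|contact"
```

```text
tool_pos: [556.8, 116.9, 311.7]
contact_force: [0.8, -0.5, 3.2]
tool_pos: [556.8, 116.9, 310.9]
contact_force: [0.7, 0.3, 2.7]
tool_pos: [556.8, 116.9, 310.3]
contact_force: [1.8, -0.7, 4.1]
```

```bash
python3 -m creep '[{"hand":0,"tx":0,"ty":0,"tz":0.0005,"spin":0},{"hand":0,"tx":0,"ty":0,"tz":0,"spin":0}]' | grep -E "pos|contact"
python3 -m creep '[{"hand":0,"tx":0,"ty":0,"tz":0.0005,"spin":0},{"hand":0,"tx":0,"ty":0,"tz":0,"spin":0}]' | grep -E "pos|contact"
```

```text
tool_pos: [556.8, 116.9, 309.8]
contact_force: [1.3, 0.0, 2.8]
tool_pos: [556.7, 116.9, 309.3]
contact_force: [0.9, 0.9, 3.8]
```

```bash
python3 -m creep '[{"hand":0,"tx":0,"ty":0,"tz":0.0005,"spin":0},{"hand":0,"tx":0,"ty":0,"tz":0,"spin":0}]' | grep -E "pos|contact"
python3 -m creep '[{"hand":0,"tx":0,"ty":0,"tz":0.0003,"spin":0},{"hand":0,"tx":0,"ty":0,"tz":0,"spin":0}]' | grep -E "pos|contact"
```

```text
tool_pos: [556.8, 116.9, 309.2]
contact_force: [1.2, 1.0, 4.1]
tool_pos: [556.8, 116.9, 309.2]
contact_force: [-0.1, 0.6, 6.4]
```

At the first stop (position stalled, 6.4 N); hold over a second.

```bash
python3 -m creep '[{"hand":0,"tx":0,"ty":0,"tz":0,"spin":0},{"hand":0,"tx":0,"ty":0,"tz":0,"spin":0},{"hand":0,"tx":0,"ty":0,"tz":0,"spin":0},{"hand":0,"tx":0,"ty":0,"tz":0,"spin":0},{"hand":0,"tx":0,"ty":0,"tz":0,"spin":0}]' | grep -E "pos|contact"
python3 -m creep '[{"hand":0,"tx":0,"ty":0,"tz":0,"spin":0},{"hand":0,"tx":0,"ty":0,"tz":0,"spin":0},{"hand":0,"tx":0,"ty":0,"tz":0,"spin":0},{"hand":0,"tx":0,"ty":0,"tz":0,"spin":0},{"hand":0,"tx":0,"ty":0,"tz":0,"spin":0}]' | grep -E "pos|contact"
python3 -m creep '[{"hand":0,"tx":0,"ty":0,"tz":0.002,"spin":0},{"hand":0,"tx":0,"ty":0,"tz":0.002,"spin":0},{"hand":0,"tx":0,"ty":0,"tz":0.001,"spin":0},{"hand":0,"tx":0,"ty":0,"tz":0.001,"spin":0},{"hand":0,"tx":0,"ty":0,"tz":0,"spin":0}]' | grep -E "pos|contact"
```

```text
tool_pos: [556.8, 116.9, 309.2]
contact_force: [0.5, -0.1, 6.1]
tool_pos: [556.8, 116.9, 309.2]
contact_force: [0.7, 0.2, 6.8]
tool_pos: [556.9, 116.9, 304.3]
contact_force: [-1.2, 0.3, 12.8]
```

```bash
python3 -m creep '[{"hand":0,"tx":0,"ty":0,"tz":0.001,"spin":0},{"hand":0,"tx":0,"ty":0,"tz":0,"spin":0},{"hand":0,"tx":0,"ty":0,"tz":0,"spin":0}]' | grep -E "pos|contact"
python3 -m creep '[{"hand":0,"tx":0,"ty":0,"tz":0.0005,"spin":0},{"hand":0,"tx":0,"ty":0,"tz":0,"spin":0},{"hand":0,"tx":0,"ty":0,"tz":0,"spin":0}]' | grep -E "pos|contact"
```

```text
tool_pos: [556.9, 116.9, 304.0]
contact_force: [-2.2, -1.4, 15.0]
tool_pos: [556.9, 116.8, 303.9]
contact_force: [-2.5, -0.2, 18.0]
```

Fully down (stalled, 18 N). Release and look.

```bash
python3 -m creep '[{"hand":0,"tx":0,"ty":0,"tz":-0.006,"spin":0},{"hand":0,"tx":0,"ty":0,"tz":-0.01,"spin":0},{"hand":0,"tx":0,"ty":0,"tz":-0.03,"spin":0},{"hand":0,"tx":0,"ty":0,"tz":-0.05,"spin":0},{"hand":0,"tx":0,"ty":0,"tz":-0.05,"spin":0}]' | grep -E "pos|contact"
python3 -m creep '[{"hand":0,"tx":-0.04,"ty":0,"tz":0,"spin":0},{"hand":0,"tx":-0.04,"ty":0,"tz":0,"spin":0},{"hand":0,"tx":-0.04,"ty":0,"tz":0,"spin":0},{"hand":0,"tx":0,"ty":0,"tz":0,"spin":0},{"hand":0,"tx":0,"ty":0,"tz":0,"spin":0}]' | grep -E "time|pos|contact"
python3 -c "
from h import *
snap('side','s7.png');snap('wrist','w7.png')
o=np.zeros((500,800,3),np.uint8)
o[:400,:400]=cv2.resize(cv2.imread('pics/s7.png')[190:310,280:400],(400,400));o[:400,400:]=cv2.resize(cv2.imread('pics/w7.png')[0:300,170:470],(400,400))
cv2.imwrite('pics/c7.png',o)"
```

```text
tool_pos: [556.0, 116.9, 447.4]
contact_force: [1.6, -0.6, -0.3]
time: 33.35
tool_pos: [438.8, 95.8, 446.7]
contact_force: [-0.7, 0.7, -0.9]
```

View pics/c7.png

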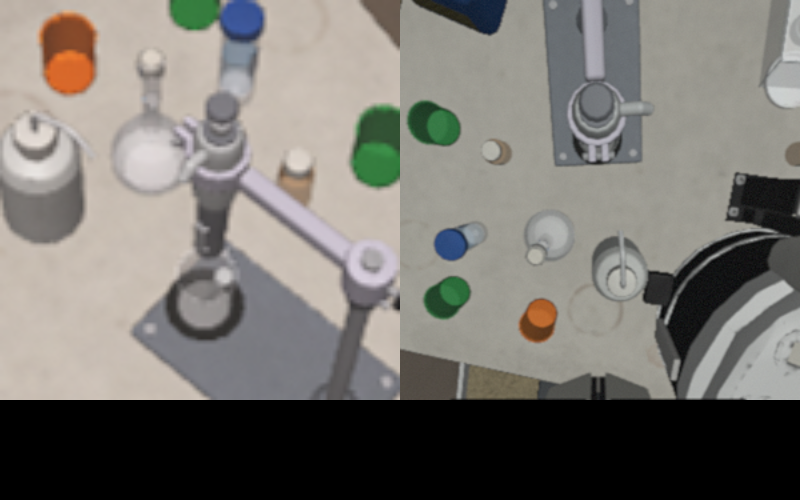

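The side crop shows the tip in the beaker with its collar leaning on the rim at (225,275). The clamp is empty, the beaker is centred on the pad, and the vial stands at (297,175). The flask, wash bottle and tube are in place and the robot is clear.

```bash
python3 -c "
from plant import close_job
print(close_job())"
```

```text
the job is handed in; nothing more can be done
None
```

The job is handed in: the button was held at its first stop for over a second and then pressed fully down, and the last pictures show the tip in the beaker on the pad, the arm in line with the plate, the vial upright on the bench and the flask, wash bottle and tube in place; the gripper touched something solid at the left edge once on the way (about 32 N, under the 40 N limit), and no verdict was returned.

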